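# Release the front door from the reception desk

## Robot

A 6-joint arm with a two-finger parallel gripper is mounted at the origin on the work surface; the furniture and walls round the work are solid. World frame = base frame: x ahead of the robot, y to its left, z up, the work surface at z = 0. Lengths are in mm, angles in rad, forces in N, time in s.
With the tool pointing down it reaches from about 250 to 775 mm from the base axis. Payload 4 kg.
Tool frame: the origin (TCP) lies at the very end of the fingers, on their centre line; the grasp point (between the pads) lies 19 mm behind it; z points along the fingers, y is the line along which they close (so a half turn about z gives the same grasp; the last joint's range is limited). The gripper opens to 94 mm and grips with 3 to 60 N. Pads are 16 mm wide; open, the fingers measure 119 mm over their backs; the gripper's body (75 mm by 177 mm) begins 78 mm behind the grasp point.
Start: joints at [-1.297, 0.087, 1.371, -0, 1.684, -0.103], TCP at [202.37, -511.436, 205.506] pointing down, gripper open.
Joint ranges: [-3.1, 3.1], [-0.76, 2.03], [0.27, 2.55], [-1.08, 4.22], [0.17, 2.65], [-2.57, 2.57]. Speed limits (rad/s): [2.79, 2.79, 3.14, 3.14, 3.14, 3.14].

## Interface

Orientations are given as [roll, pitch, yaw] about the fixed x, y, z axes, in that order (R = Rz(yaw) Ry(pitch) Rx(roll)).
In Python, from workcell import read_state, optics, order gives the robot as it stands.
- The arm moves only by the tool send_rows, never from a script. Its argument "increments" is a list of rows, each a list of 7 numbers: the shift along the world's x, y, z in mm, then the turn, a rotation vector about the world's x, y, z in rad, then the closure, from 0 (fully open) to 1 (shut). A call has 1 to 8 rows; each row is the pose to reach, as a shift and turn from the pose commanded when the call began; what a row does not reach only later rows make up. A row lasts 1/12 s, in which the tool goes at most 41.7 mm and 7.16 degrees, less where a joint would pass 70% of its speed; a pose out of reach is approached as far as the arm can. A call with a gripper value outside its range is refused whole. The fingers move at their own pace and stop on an object; the grip force is fixed at half the most. Time passes only in rows, so rows that repeat a pose let the fingers close. It gives the time, the measured TCP pose, the force, the opening and the grip force at its end, in the units of the state.
- read_state(): the state, without advancing time (a new reading comes with each control period).
- optics.grab_frame(name): name is "side" or "top"; returns the picture (400x640x3 uint8, blue, green, red); there is no depth.
- optics.camera_params(name): a dict with "fx", "fy", "cx", "cy" (pixels), "pose" (4x4, takes a point from camera to world coordinates). Camera axes: x right, y up, looking along -z (the intrinsics and any distortion apply to the point x, -y, -z); pixel columns grow to the right and rows downward; lengths in mm; the calibration is good to about 2 mm. A picture is of the moment at which its call begins. camera_params takes no time and is no camera call.
- order.close_job(): hands the job in; it is judged then, once.
The state is a dict: "clock": time; "joint_pos": joint angles; "qd": joint speeds; "joint_torque": joint torques, N m; "tcp_pos": TCP position; "orientation": TCP orientation; "contact_force": force on the tool from outside, world axes, zero at the start; "torque": the same for the moment, N m; "grip_width": opening from 0.0 (shut) to 1.0 (fully open); "grasp_force": force on a finger pad.
Only numpy, scipy, OpenCV 4.12 (cv2) and the standard library are available. Lean on these libraries where they do the work, as an engineer would, in place of code of your own. Each camera call takes 0.05 s, during which the arm holds its last target. There are 200 camera calls.

## Task

A visitor is waiting at the front door. On the door-release unit with the green knob, twist the knob clockwise all the way to its stop, hold it there for about a second, then let go so that it springs back to rest. Leave the orange knob, which opens the car park gate, alone.

Things in the scene. Friction and masses are not known exactly. Their poses are not given: they have to be found in the camera images.
- front_door_grip (a point): fixed white wedge-shaped unit, 80 mm wide, its face sloping 37 degrees to its front; on the face a round black knob foot with an upright green bar 52 mm long, 14 wide, sides 10 to 39 mm off the face. This point: on the knob's axis, 26 mm off the face. x runs along the bar to its white pointer line, y across its width (grip so), z out of the face along the axis; they turn with the knob.
- front_door_knob (a joint): angle of the green knob, rad: 0 at rest, grows clockwise as seen facing the knob (about -z of its point), stop at 1.05 (60 degrees). A light spring (about 0.02 N m at rest, 0.085 N m at the stop) turns it back to 0 within about a second when let go; to turn freely between open fingers it needs 60 mm between them.
- car_park_grip (a point): fixed white wedge-shaped unit, 80 mm wide, its face sloping 37 degrees to its front; on the face a round black knob foot with an upright orange bar 52 mm long, 14 wide, sides 10 to 39 mm off the face. The same point and axes of the orange knob; leave it alone. (A fixed screen stands close at the robot's left shoulder, from 0.16 m up.)
- car_park_knob (a joint): angle of the orange knob, rad: 0 at rest, grows clockwise; same spring and stop.
Mind the look-alikes: they are no part of the job. What is shaped like the part that bears car_park_grip but yellow is not meant. Leave any turquoise look-alike of the part that bears front_door_grip alone.

How it is judged (in metres and radians):
On the way:
1. the green knob is held at its stop: turned more than 0.90 rad clockwise for 0.3 s (value of joint front_door_knob above 0.9 rad), for 0.3 s.
At the end, for the whole second after the job is handed in: After having been held at its stop (beyond 0.90 of 1.05 rad for 0.3 s), the green knob is let go and back at rest (below 0.12 rad, still), and the orange knob is at rest too (below 0.12 rad) (value of joint each of front_door_knob, car_park_knob below 0.12 rad and velocity of joint front_door_knob between -0.1 and 0.1 rad/s); the robot touches nothing.
It fails at once if the orange knob is turned by more than 0.2 rad (value of joint car_park_knob above 0.2 rad).
It also fails if it takes over 32 s, if anything falls off the work surface, if the arm or the gripper's body presses on something with over 40 N, if the wrist force passes 120 N, or if a joint passes its speed limit or range.

## Working session

There is one attempt and no reset: what is moved stays moved. The work goes in short steps, Python scripts to look and compute and a tool call to move; the robot and the scene stay as the last step left them, time stands still between calls to the robot, and variables do not carry over. Pictures are saved under pics/ and viewed, at most 10 in all, crops included, and the job is handed in when it is done.

Besides the shell and the picture viewer there is one more tool, called after ">>>" as a command line: name --pt "numbers of a row" for each row, then --argument value for the rest. send_rows: Moves the arm, as the interface text tells. Its arguments: {"type":"object","properties":{"increments":{"type":"array","items":{"type":"array","items":{"type":"number"}}}},"required":["increments"]}

```bash
mkdir -p pics; python3 - <<'E'
from workcell import read_state, optics
import cv2, numpy as np
np.set_printoptions(precision=4,suppress=True)
for n in("side","top"):
    cv2.imwrite(f"pics/{n}0.png",optics.grab_frame(n)); print(n,optics.camera_params(n))
print(read_state())
E
```

```text
side {'fx': 502.88475275501884, 'fy': 502.88475275501884, 'cx': 321.48115367780514, 'cy': 198.677272511886, 'pose': array([[ -0.8951,   0.2441,  -0.373 , -58.0675],
       [ -0.4456,  -0.5154,   0.732 , 817.4639],
       [ -0.0135,   0.8215,   0.5701, 797.0175],
       [  0.    ,   0.    ,   0.    ,   1.    ]])}
top {'fx': 377.1564595811764, 'fy': 377.1564595811764, 'cx': 315.50722356417265, 'cy': 193.62949551999395, 'pose': array([[   0.01  ,    0.9946,   -0.1037,  340.9069],
       [  -0.9998,    0.0078,   -0.0208, -106.1547],
       [  -0.0199,    0.1039,    0.9944,  989.8908],
       [   0.    ,    0.    ,    0.    ,    1.    ]])}
{'clock': 0.1, 'joint_pos': array([-1.2971,  0.0879,  1.3721,  0.    ,  1.6836, -0.1031]), 'qd': array([ 0.0016, -0.003 , -0.0033,  0.0009,  0.0021, -0.0003]), 'joint_torque': array([  0.0016, -34.1255, -30.3301,   0.072 ,   0.0305,  -0.0001]), 'tcp_pos': array([ 202.2317, -510.9496,  204.4299]), 'orientation': array([-3.1396, -0.0002,  0.3768]), 'contact_force': array([-0.1642, -0.6886, -0.0675]), 'torque': array([ 0.0216, -0.0276, -0.0469]), 'grasp_force': 0.0, 'grip_width': 0.9994207867788715}
```

View pics/side0.png

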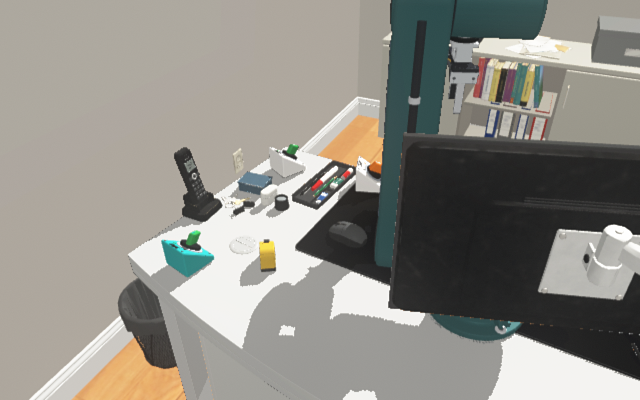

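View pics/top0.png

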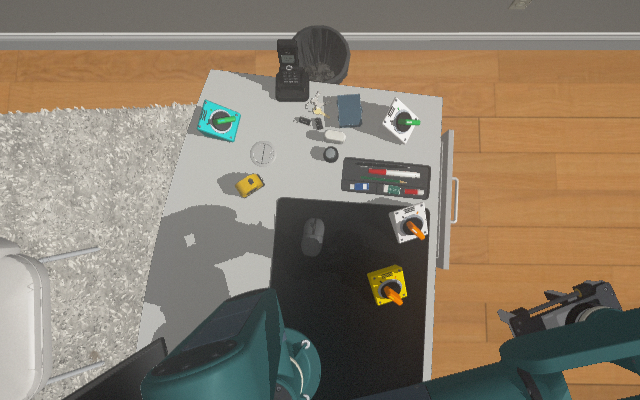

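```bash
python3 - <<'E'
import cv2, numpy as np
t=cv2.imread("pics/top0.png")[90:155,370:440]; s=cv2.imread("pics/side0.png")[135:185,260:320]
a=cv2.resize(t,None,fx=5.5,fy=5.5,interpolation=cv2.INTER_CUBIC); b=cv2.resize(s,None,fx=6.5,fy=6.5,interpolation=cv2.INTER_CUBIC)
o=np.zeros((max(a.shape[0],b.shape[0]),a.shape[1]+b.shape[1],3),np.uint8);o[:a.shape[0],:a.shape[1]]=a;o[:b.shape[0],a.shape[1]:]=b
print(o.shape,a.shape);cv2.imwrite("pics/crop0.png",o)
for n in("top","side"):
    hsv=cv2.cvtColor(cv2.imread(f"pics/{n}0.png"),cv2.COLOR_BGR2HSV)
    m=cv2.inRange(hsv,(50,120,40),(75,255,255))
    k,l,st,c=cv2.connectedComponentsWithStats(m)
    for i in range(1,k):
        if st[i,4]>15:print(n,st[i],c[i])
E
```

```text
(358, 775, 3) (358, 385, 3)
top [217 116  19   8  83] [226.27710843 119.3373494 ]
top [406 119  14   6  53] [413.32075472 121.98113208]
side [287 145  11   9  68] [291.94117647 148.97058824]
side [186 231  14  14 114] [192.49122807 237.84210526]
```

View pics/crop0.png

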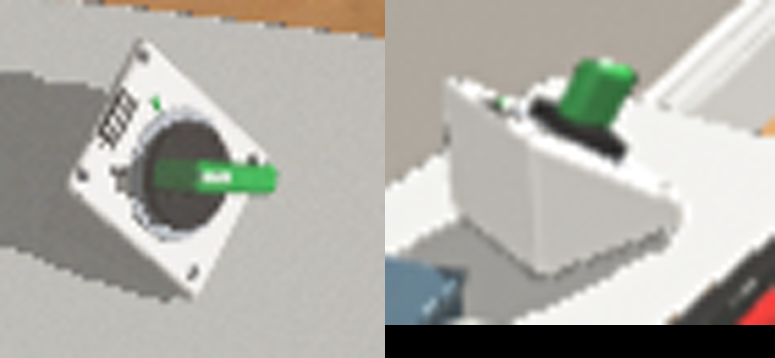

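The top crop shows the white unit with its green bar at about (410,122). The face's high edge is on the left and its front points right-down. The side crop shows the high back panel on the left, the wedge profile on the right, and the green bar at (292,149). I'll enlarge both to read the corners.

```bash
python3 - <<'E'
import cv2
for n,(x,y,w,h),f in(("top",(378,92,48,56),10),("side",(264,138,52,46),13)):
    a=cv2.imread(f"pics/{n}0.png")[y:y+h,x:x+w]
    a=cv2.resize(a,None,fx=f,fy=f,interpolation=cv2.INTER_LINEAR)
    for i in range(0,w,10): cv2.line(a,(int((i+.5)*f),0),(int((i+.5)*f),h*f),(255,0,255),1);cv2.putText(a,str(x+i),(int((i+.5)*f),10),0,.4,(0,0,255))
    for i in range(0,h,10): cv2.line(a,(0,int((i+.5)*f)),(w*f,int((i+.5)*f)),(255,0,255),1);cv2.putText(a,str(y+i),(0,int((i+.5)*f)),0,.4,(0,0,255))
    cv2.imwrite(f"pics/z_{n}.png",a)
E
```

```text
(no output)
```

View pics/z_top.png

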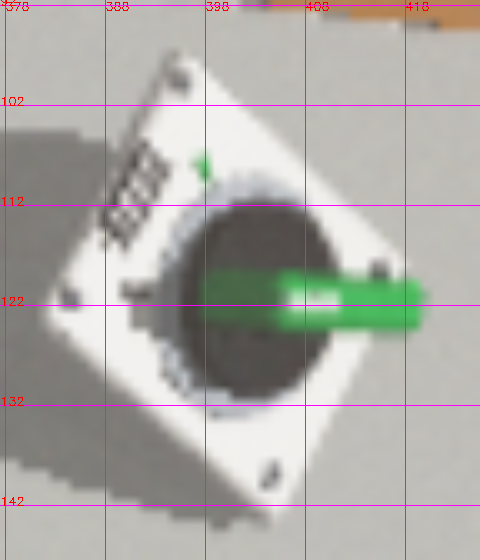

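View pics/z_side.png

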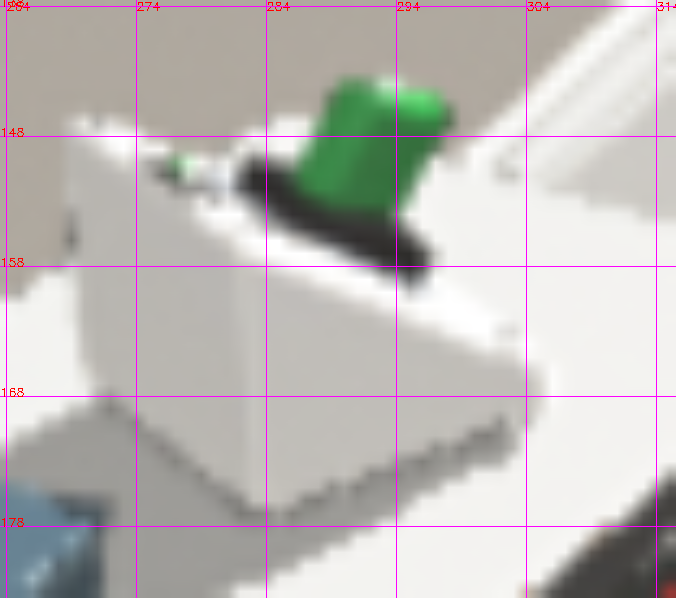

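The zoomed top view gives the face corners at about A(395,96), B(382,123), C(405,143.5), D(418.7,118), and the bar's top face centred at (412.8,121.8). In the side view A is at (269,147), B(282,157), C(305,165.5), and the bar top is near (294.3,144.6). The pointer is on the upslope end.

```bash
cat >geo.py <<'E'
from workcell import optics
import numpy as np
def ray(n,uv):
    c=optics.camera_params(n);P=c["pose"]
    d=P[:3,:3]@np.array([(uv[0]-c["cx"])/c["fx"],-(uv[1]-c["cy"])/c["fy"],-1]);return P[:3,3],d/np.linalg.norm(d)
def proj(n,p):
    c=optics.camera_params(n);P=c["pose"];q=P[:3,:3].T@(np.asarray(p)-P[:3,3]);return np.array([c["cx"]-c["fx"]*q[0]/q[2],c["cy"]+c["fy"]*q[1]/q[2]])
def onz(n,uv,z):
    o,d=ray(n,uv);return o+d*(z-o[2])/d[2]
def tri(a,b):
    (o,d),(p,e)=ray("top",a),ray("side",b)
    s,t=np.linalg.lstsq(np.c_[d,-e],p-o,rcond=None)[0];u,v=o+s*d,p+t*e
    return (u+v)/2,np.linalg.norm(u-v)
E
python3 - <<'E'
from geo import *
np.set_printoptions(precision=1,suppress=True)
T=dict(A=(395,96.3),B=(382,123.3),C=(405.2,143.5),bar=(412.8,121.8))
S=dict(A=(268.7,147.3),B=(282.2,157.2),C=(305,165.6),bar=(294.3,144.6))
W={}
for k in T: W[k],g=tri(T[k],S[k]);print(k,W[k],round(g,1))
for k,uv in dict(A=(271.8,167.4),B=(283.1,177.1),C=(302.3,171.3)).items():print(k,"foot",onz("side",uv,0))
A,B,C=W["A"],W["B"],W["C"]
n=np.cross(B-A,C-B);n/=np.linalg.norm(n);print(n*100,np.degrees(np.arccos(n[2])),np.linalg.norm(A-B),np.linalg.norm(C-B),(B-A)@(C-B))
D=onz("top",(418.7,117.7),C[2]);print("D",D, D-C,np.linalg.norm(D-C))
ab=A-B;print("yaw from AB",np.degrees(np.arctan2(-ab[0],ab[1])),"CD",np.degrees(np.arctan2(-(D-C)[0],(D-C)[1])),"BC",np.degrees(np.arctan2(*(C-B)[[1,0]])), "barA",np.degrees(0))
E
```

```text
A [ 680.  -284.5   73. ] 6.0
B [ 612.3 -251.    72.8] 2.7
C [ 575.8 -319.6   16.5] 1.1
bar [ 615.  -326.6   75.9] 3.8
A foot [ 675.7 -291.1    0. ]
B foot [ 616.5 -257.7    0. ]
C foot [ 580.4 -310.9    0. ]
[-26.2 -52.5  81. ] 35.91392168718232 75.58644806983256 96.00851826637965 174.4445497738141
D [ 645.8 -355.9   16.5] [ 70.  -36.2  -0. ] 78.85759175247154
yaw from AB -116.3723449436338 CD -117.35372424412792 BC -118.0062578080922 barA 0.0
```

```bash
python3 - <<'E'
from geo import *
np.set_printoptions(precision=3,suppress=True)
f=np.array([np.cos(np.radians(-117.2)),np.sin(np.radians(-117.2)),0]);z=np.array([0,0,1.])
c,s=np.cos(np.radians(37)),np.sin(np.radians(37))
n=s*f+c*z;u=-c*f+s*z;w=np.cross(n,u)
F=np.array([628.5,-302.8,44.7])
def hit(cam,uv,h):
    o,d=ray(cam,uv);t=((F+h*n-o)@n)/(d@n);r=o+t*d-F;return np.array([r@u,r@w])
a,b=hit("top",(405.7,121.9),39),hit("top",(420.0,122.1),39)
print("n",n,"u",u,"w",w);print("bar ends u,w",a,b,"mid",(a+b)/2,"len",np.linalg.norm(a-b),"ang",np.degrees(np.arctan2(*(a-b)[::-1])))
print("foot top8",hit("top",(403.3,121.5),8))
for k,uv in dict(A=(395,96.3),B=(382,123.3),C=(405.2,143.5),D=(418.7,117.7)).items():print(k,hit("top",uv,0))
for e in((294.3,144.6),):print("side bar",hit("side",e,39))
print("side px of bar end pts",[proj("side",F+39*n+i*u*26+j*w*7) for i in(1,-1) for j in(1,-1)], [proj("side",F+10*n+i*u*26) for i in(1,-1)])
E
```

```text
n [-0.275 -0.535  0.799] u [0.365 0.71  0.602] w [-0.889  0.457  0.   ]
bar ends u,w [16.936 11.907] [-24.971 -13.421] mid [-4.018 -0.757] len 48.96631156863986 ang 31.14832482972972
foot top8 [-1.75   0.477]
A [ 52.722 -38.072]
B [49.743 37.836]
C [-48.517  38.529]
D [-49.356 -40.261]
side bar [-24.792 -20.443]
side px of bar end pts [array([287.546, 143.047]), array([284.949, 141.249]), array([299.654, 148.195]), array([297.047, 146.41 ])] [array([281.701, 150.824]), array([293.879, 155.747])]
```

```bash
python3 - <<'E'
from geo import *
from workcell import read_state
from scipy.spatial.transform import Rotation as Ro
np.set_printoptions(precision=3,suppress=True)
st=read_state();R0=Ro.from_euler("xyz",st["orientation"])
n=np.array([-.275,-.535,.799]);u=np.array([.365,.71,.602]);w=np.array([-.889,.457,0]);F=np.array([628.5,-302.8,44.7])
ax=F-3*u
q=st["joint_pos"]
for sgn in(1,-1):
  X=Ro.from_euler("ZYZYZ",[q[0],q[1]+q[2],sgn*q[3],q[4],q[5]+np.pi/2]);print("model err",(X.inv()*R0).magnitude())
for half in(0,1):
  for th in (31,1,-29):
    t=np.radians(th);bx=np.cos(t)*u+np.sin(t)*w;by=np.cross(n,bx);y=by*(1-2*half);Z=-n/np.linalg.norm(n);x=np.cross(y,Z)
    R=Ro.from_matrix(np.c_[x,y,Z]);rv=(R*R0.inv()).as_rotvec()
    print("half",half,"th",th,"rotvec",rv,"rpy",R.as_euler("xyz"))
    for e in(1.3,1.7,2.1):
        # azimuth of wrist
        p=ax+(14+200)*n;A=Ro.from_euler("ZY",[np.arctan2(p[1],p[0]),e]);a,b,c=(A.inv()*R).as_euler("ZYZ")
        print("   q23",e,"q4",a,"q5",b,"q6",(c-np.pi/2+np.pi)%(2*np.pi)-np.pi)
for d in(14,110,160):print(d,ax+d*n,"shift",ax+d*n-st["tcp_pos"])
E
```

```text
Traceback (most recent call last):
  File "scipy/spatial/transform/_rotation.pyx", line 1413, in scipy.spatial.transform._rotation.Rotation.from_euler
ValueError: Expected axis specification to be a non-empty string of upto 3 characters, got ZYZYZ
```

```bash
cat > k.py <<'E'
from geo import *
from workcell import read_state
from scipy.spatial.transform import Rotation as Ro
np.set_printoptions(precision=3,suppress=True)
n=np.array([-.275,-.535,.799]);u=np.array([.365,.71,.602]);w=np.array([-.889,.457,0]);F=np.array([628.5,-302.8,44.7])
ax=F-3*u
def target(th,half):
    t=np.radians(th);bx=np.cos(t)*u+np.sin(t)*w;y=np.cross(n,bx)*(1-2*half);Z=-n
    return Ro.from_matrix(np.c_[np.cross(y,Z),y,Z])
def now(): 
    s=read_state();return s,Ro.from_euler("xyz",s["orientation"])
E
python3 - <<'E'
from k import *
st,R0=now();q=st["joint_pos"]
X=Ro.from_euler("ZY",[q[0],q[1]+q[2]])*Ro.from_euler("ZYZ",[q[3],q[4],q[5]+np.pi/2]);print("model err",(X.inv()*R0).magnitude())
for half in(0,1):
  for th in (31,-29):
    R=target(th,half);print("half",half,"th",th,"rotvec",(R*R0.inv()).as_rotvec())
    for e in(1.3,1.7,2.1):
        p=ax+214*n;A=Ro.from_euler("ZY",[np.arctan2(p[1],p[0]),e]);a,b,c=(A.inv()*R).as_euler("ZYZ")
        print("   q23",e,"q4",a,"q5",b,"q6",(c-np.pi/2+np.pi)%(2*np.pi)-np.pi)
for d in(14,110,160):print(d,ax+d*n,"shift",ax+d*n-st["tcp_pos"])
E
```

```text
model err 4.692013853693516e-16
half 0 th 31 rotvec [ 0.666  0.337 -1.807]
   q23 1.3 q4 0.6734966621649967 q5 1.882292241181106 q6 2.6402732996772285
   q23 1.7 q4 0.6356783240811867 q5 1.5633468861230115 q6 2.3949232617107565
   q23 2.1 q4 0.6773165379577786 q5 1.244849867427707 q6 2.14837622390562
half 0 th -29 rotvec [ 0.513  0.785 -2.785]
   q23 1.3 q4 0.6734966621649962 q5 1.8822922411811058 q6 -2.5959557679688823
   q23 1.7 q4 0.6356783240811869 q5 1.5633468861230115 q6 -2.841305805935354
   q23 2.1 q4 0.6773165379577786 q5 1.244849867427707 q6 -3.0878528437404906
half 1 th 31 rotvec [ 0.308 -0.617  1.213]
   q23 1.3 q4 0.6734966621649964 q5 1.8822922411811058 q6 -0.5013193539125647
   q23 1.7 q4 0.6356783240811867 q5 1.5633468861230115 q6 -0.746669391879037
   q23 2.1 q4 0.6773165379577786 q5 1.244849867427707 q6 -0.9932164296841735
half 1 th -29 rotvec [ 0.538 -0.356  0.205]
   q23 1.3 q4 0.6734966621649963 q5 1.8822922411811058 q6 0.5456368856209108
   q23 1.7 q4 0.6356783240811869 q5 1.5633468861230115 q6 0.3002868476544389
   q23 2.1 q4 0.6773165379577785 q5 1.2448498674277069 q6 0.05373980984930249
14 [ 623.555 -312.42    54.08 ] shift [ 421.323  198.53  -150.35 ]
110 [ 597.155 -363.78   130.784] shift [394.923 147.17  -73.646]
160 [ 583.405 -390.53   170.734] shift [381.173 120.42  -33.696]
```

>>> send_rows --pt "20 5 10 0 0 0 0" --pt "60 17 20 0.05 -0.1 0.2 0" --pt "110 31 20 0.1 -0.2 0.4 0" --pt "150 43 15 0.15 -0.3 0.6 0" --pt "190 54 10 0.2 -0.4 0.8 0" --pt "230 66 0 0.25 -0.5 1.0 0" --pt "265 76 0 0.308 -0.617 1.213 0" --pt "300 86 0 0.308 -0.617 1.213 0"

```text
clock: 0.77
tcp_pos: [501.2, -424.9, 204.3]
orientation: [3.01, -0.403, 1.182]
contact_force: [-0.3, -0.9, -0.4]
grip_width: 1.002
grasp_force: 0.0
```

```bash
cat > rel.py <<'E'
import sys
from k import *
d,th=float(sys.argv[1]),float(sys.argv[2]);st,R0=now()
print("q",st["joint_pos"],"tcp",st["tcp_pos"],"F",st["contact_force"],"T",st["torque"],"t",st["clock"],st["grip_width"],st["grasp_force"])
print("shift",ax+d*n-st["tcp_pos"],"rot",(target(th,1)*R0.inv()).as_rotvec())
r=st["tcp_pos"]-ax;print("in u,w,n",r@u,r@w,r@n)
E
python3 rel.py 160 31
```

```text
q [-1.003  0.367  1.098  0.414  1.785 -0.521] tcp [ 501.225 -424.92   204.251] F [-0.261 -0.93  -0.385] T [-0.188  0.028  0.005] t 0.7667 1.0019026504126578 0.0
shift [ 82.18   34.39  -33.517] rot [ 0.115 -0.228  0.447]
in u,w,n -34.111834197108216 57.33872322089005 227.81894303313973
```

>>> send_rows --pt "15 6 0 0.03 -0.057 0.112 0" --pt "30 12 -5 0.06 -0.114 0.224 0" --pt "50 20 -12 0.09 -0.17 0.336 0" --pt "70 30 -25 0.115 -0.228 0.447 0" --pt "82 34 -33 0.115 -0.228 0.447 0" --pt "82 34 -33 0.115 -0.228 0.447 0"

```text
clock: 1.27
tcp_pos: [582.9, -390.2, 167.2]
orientation: [2.779, -0.547, 1.732]
contact_force: [-0.6, 0.2, -0.2]
grip_width: 1.0
grasp_force: 0.0
```

```bash
python3 rel.py 110 31
```

```text
q [-0.945  0.592  0.934  0.598  1.887 -0.892] tcp [ 582.884 -390.153  167.178] F [-0.637  0.151 -0.198] T [-0.254  0.055  0.009] t 1.2667 1.0003077404694507 0.0
shift [ 14.271  26.373 -36.394] rot [-0.004 -0.007  0.005]
in u,w,n -1.93913070609447 0.6322444416801247 157.1404494211327
```

>>> send_rows --pt "7 13 -19 0 0 0 0" --pt "14 26 -36 0 0 0 0" --pt "21 40 -56 0 0 0 0" --pt "28 53 -76 0 0 0 0" --pt "28 53 -76 0 0 0 0" --pt "28 53 -76 0 0 0 0"

```text
clock: 1.77
tcp_pos: [609.3, -338.3, 96.6]
orientation: [2.776, -0.54, 1.733]
contact_force: [0.5, 0.0, 0.3]
grip_width: 0.998
grasp_force: 0.0
```

```bash
python3 rel.py 14 31; python3 - <<'E'
from geo import *
import cv2
a=optics.grab_frame("top")[80:180,350:450];b=optics.grab_frame("side")[110:210,240:340]
cv2.imwrite("pics/pre.png",cv2.resize(np.hstack([a,b]),None,fx=4,fy=4,interpolation=cv2.INTER_CUBIC))
E
```

```text
q [-0.874  0.576  1.098  0.593  1.719 -0.92 ] tcp [ 609.269 -338.261   96.609] F [0.524 0.022 0.313] T [-0.243  0.04   0.033] t 1.7667 0.9982145489993853 0.0
shift [ 14.286  25.841 -42.529] rot [ 0.002 -0.003  0.006]
in u,w,n 2.0516481671528553 0.8909248079648787 65.73780794987782
```

View pics/pre.png

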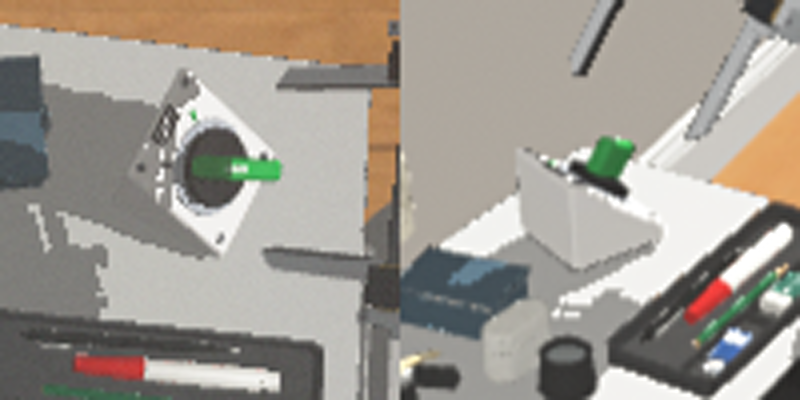

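The fingers straddle the bar. In the top view the tips are at about (419.5,100) and (416,144.5), so their midpoint row is 122, the same as the bar's. In the side view the tips are at (284.5,127.5) and (313,143.7).

```bash
python3 - <<'E'
from k import *
s,R=now();p=s["tcp_pos"]
print(proj("top",p),proj("side",p),"tri of seen tip mid",tri((417.9,122.2),(298.9,135.6)))
E
```

```text
[421.183 121.713] [297.03  135.952] tri of seen tip mid (array([ 603.107, -332.139,  106.248]), np.float64(7.499251215138821))
```

>>> send_rows --pt "4 7 -11 0 0 0 0" --pt "7 13 -22 0 0 0 0" --pt "11 20 -33 0 0 0 0" --pt "14 26 -42 0 0 0 0" --pt "14 26 -42 0 0 0 0" --pt "14 26 -42 0 0 0 0"

```text
clock: 2.37
tcp_pos: [623.7, -311.7, 52.9]
orientation: [2.775, -0.542, 1.734]
contact_force: [0.3, -0.6, -0.3]
grip_width: 1.001
grasp_force: 0.0
```

```bash
python3 rel.py 14 31
```

```text
q [-0.836  0.594  1.163  0.598  1.631 -0.936] tcp [ 623.745 -311.693   52.894] F [ 0.257 -0.608 -0.336] T [-0.288  0.02   0.011] t 2.3667 1.0006437801366828 0.0
shift [-0.19  -0.727  1.186] rot [ 0.    -0.003  0.004]
in u,w,n -0.11759208557959762 0.16339563700948606 12.614158167977138
```

>>> send_rows --pt "0 -1 1 0 0 0 0.5" --pt "0 -1 1 0 0 0 0.7" --pt "0 -1 1 0 0 0 0.8" --pt "0 -1 1 0 0 0 1" --pt "0 -1 1 0 0 0 1" --pt "0 -1 1 0 0 0 1" --pt "0 -1 1 0 0 0 1" --pt "0 -1 1 0 0 0 1"

```text
clock: 3.03
tcp_pos: [624.1, -314.1, 55.6]
orientation: [2.773, -0.539, 1.734]
contact_force: [0.3, 0.4, 0.5]
grip_width: 0.474
grasp_force: 0.0
```

```bash
python3 rel.py 14 1; python3 - <<'E'
from k import *
for i in range(1,7): print(-np.radians(10*i)*n)
E
```

```text
q [-0.838  0.593  1.158  0.598  1.633 -0.935] tcp [ 624.057 -314.128   55.57 ] F [0.251 0.445 0.48 ] T [-0.235  0.001  0.014] t 3.0333 0.4736781620865023 0.0
shift [-0.502  1.708 -1.49 ] rot [ 0.147  0.278 -0.413]
in u,w,n -0.12126271995056212 -1.227069825469459 15.96954647700558
[ 0.048  0.093 -0.139]
[ 0.096  0.187 -0.279]
[ 0.144  0.28  -0.418]
[ 0.192  0.374 -0.558]
[ 0.24   0.467 -0.697]
[ 0.288  0.56  -0.837]
```

Slow fingers, so I'll wait for them.

>>> send_rows --pt "0 1 -1 0 0 0 1" --pt "0 1 -1 0 0 0 1" --pt "0 1 -1 0 0 0 1" --pt "0 1 -1 0 0 0 1" --pt "0 1 -1 0 0 0 1" --pt "0 1 -1 0 0 0 1" --pt "0 1 -1 0 0 0 1" --pt "0 1 -1 0 0 0 1"

```text
clock: 3.7
tcp_pos: [623.1, -313.0, 54.1]
orientation: [2.776, -0.54, 1.734]
contact_force: [-5.4, -0.2, 0.7]
grip_width: 0.15
grasp_force: 30.0
```

```bash
python3 rel.py 14 1
```

```text
q [-0.837  0.592  1.162  0.596  1.632 -0.935] tcp [ 623.14  -313.04    54.121] F [-5.381 -0.245  0.712] T [-0.168  0.843  0.314] t 3.7 0.15001052445903804 29.975464940071106
shift [ 0.415  0.62  -0.041] rot [ 0.146  0.276 -0.414]
in u,w,n -0.5562119095017549 0.08529429252978982 14.482114992082618
```

Gripped: the opening is 14 mm with 30 N on the pads. Next is the twist.

>>> send_rows --pt "-0.5 0 0 0.024 0.047 -0.07 1" --pt "-1 0 0 0.048 0.093 -0.139 1" --pt "-1 0 0 0.072 0.14 -0.209 1" --pt "-1 0 0 0.096 0.187 -0.279 1" --pt "-1 0 0 0.12 0.233 -0.349 1" --pt "-1 0 0 0.144 0.28 -0.418 1" --pt "-1 0 0 0.144 0.28 -0.418 1"

```text
clock: 4.28
tcp_pos: [623.0, -313.0, 54.1]
orientation: [3.131, -0.641, 1.111]
contact_force: [-2.0, 0.2, -1.7]
grip_width: 0.148
grasp_force: 30.0
```

```bash
python3 rel.py 14 -29
```

```text
q [-0.837  0.592  1.162  0.595  1.632 -0.411] tcp [ 623.039 -312.999   54.15 ] F [-1.971  0.196 -1.661] T [-0.372  0.489  0.35 ] t 4.2833 0.14808005353389037 29.990358352661133
shift [ 0.516  0.579 -0.07 ] rot [ 0.146  0.275 -0.414]
in u,w,n -0.5470609120759206 0.1940255441484783 14.51109017341112
```

Forces are low. I'll turn the rest of the way in small steps.

>>> send_rows --pt "0 0 0 0.024 0.047 -0.07 1" --pt "0 0 0 0.048 0.093 -0.139 1" --pt "0 0 0 0.072 0.14 -0.209 1" --pt "0 0 0 0.096 0.187 -0.279 1" --pt "0 0 0 0.12 0.233 -0.349 1" --pt "0 0 0 0.135 0.262 -0.391 1" --pt "0 0 0 0.135 0.262 -0.391 1"

```text
clock: 4.87
tcp_pos: [623.0, -313.0, 54.1]
orientation: [-2.812, -0.561, 0.526]
contact_force: [-2.5, -0.5, -0.8]
grip_width: 0.149
grasp_force: 30.0
```

```bash
python3 rel.py 14 -29
```

```text
q [-0.836  0.594  1.16   0.595  1.635  0.076] tcp [ 622.996 -312.968   54.141] F [-2.539 -0.506 -0.805] T [-0.326  0.513  0.326] t 4.8667 0.14850562184923485 29.995248913764954
shift [ 0.559  0.548 -0.061] rot [ 0.012  0.014 -0.026]
in u,w,n -0.5461003450796978 0.2459113740819611 14.499014871453843
```

>>> send_rows --pt "0 0 0 0.01 0.019 -0.028 1" --pt "0 0 0 0.019 0.037 -0.056 1" --pt "0 0 0 0.019 0.037 -0.056 1" --pt "0 0 0 0.019 0.037 -0.056 1" --pt "0 0 0 0.019 0.037 -0.056 1" --pt "0 0 0 0.019 0.037 -0.056 1" --pt "0 0 0 0.019 0.037 -0.056 1" --pt "0 0 0 0.019 0.037 -0.056 1"

```text
clock: 5.53
tcp_pos: [623.0, -312.9, 54.2]
orientation: [-2.771, -0.536, 0.448]
contact_force: [-2.3, 1.6, -2.9]
grip_width: 0.146
grasp_force: 30.1
```

```bash
python3 rel.py 14 -29;python3 - <<'E'
from k import *
import cv2
s,R=now();print("T.n",s["torque"]@n)
a=optics.grab_frame("top")[80:180,350:450];b=optics.grab_frame("side")[110:210,240:340]
cv2.imwrite("pics/held.png",cv2.resize(np.hstack([a,b]),None,fx=4,fy=4,interpolation=cv2.INTER_CUBIC))
E
```

```text
q [-0.836  0.593  1.16   0.595  1.635  0.147] tcp [ 622.982 -312.945   54.155] F [-2.273  1.552 -2.892] T [-0.493  0.399  0.523] t 5.5333 0.14608315504522232 30.055554807186127
shift [ 0.573  0.525 -0.075] rot [-0.008 -0.024  0.031]
in u,w,n -0.526284864532159 0.2690161005630423 14.501837197950739
T.n 0.33969909142037447
```

View pics/held.png

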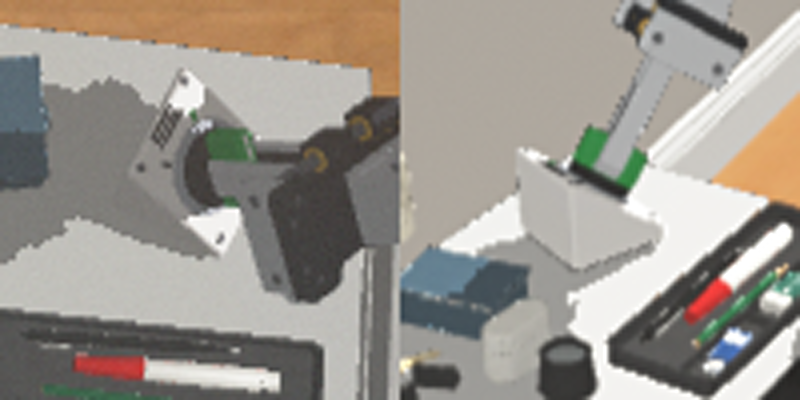

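The bar has turned clockwise with the gripper: its green end is now near (405,117) in the top view. The moment about the axis rose to 0.34 N m, so it is at the stop. I'll hold a little longer and then let go.

>>> send_rows --pt "0 0 0 0 0 0 1" --pt "0 0 0 0 0 0 1" --pt "0 0 0 0 0 0 1" --pt "0 0 0 0 0 0 1" --pt "0 0 0 0 0 0 0" --pt "0 0 0 0 0 0 0" --pt "0 0 0 0 0 0 0" --pt "0 0 0 0 0 0 0"

```text
clock: 6.3
tcp_pos: [623.7, -313.7, 55.6]
orientation: [-2.774, -0.538, 0.448]
contact_force: [0.1, -1.0, 0.6]
grip_width: 0.397
grasp_force: 0.4
```

>>> send_rows --pt "0 0 0 0 0 0 0" --pt "0 0 0 0 0 0 0" --pt "0 0 0 0 0 0 0" --pt "0 0 0 0 0 0 0" --pt "0 0 0 0 0 0 0" --pt "0 0 0 0 0 0 0" --pt "0 0 0 0 0 0 0" --pt "0 0 0 0 0 0 0"

```text
clock: 6.97
tcp_pos: [623.1, -313.1, 54.6]
orientation: [-2.771, -0.537, 0.447]
contact_force: [-0.1, -0.2, 0.2]
grip_width: 0.96
grasp_force: 0.0
```

>>> send_rows --pt "0 0 0 0 0 0 0" --pt "0 0 0 0 0 0 0" --pt "0 0 0 0 0 0 0" --pt "0 0 0 0 0 0 0" --pt "0 0 0 0 0 0 0" --pt "0 0 0 0 0 0 0" --pt "0 0 0 0 0 0 0" --pt "0 0 0 0 0 0 0"

```text
clock: 7.63
tcp_pos: [623.1, -313.1, 54.5]
orientation: [-2.771, -0.536, 0.447]
contact_force: [-0.7, -0.4, -0.8]
grip_width: 0.999
grasp_force: 0.0
```

Now I'll retreat along the axis.

>>> send_rows --pt "-4 -8 12 0 0 0 0" --pt "-8 -16 24 0 0 0 0" --pt "-14 -27 40 0 0 0 0" --pt "-20 -40 60 0 0 0 0" --pt "-27 -53 80 0 0 0 0" --pt "-34 -67 100 0 0 0 0" --pt "-38 -75 112 0 0 0 0" --pt "-38 -75 112 0 0 0 0"

```text
clock: 8.3
tcp_pos: [585.1, -391.1, 170.4]
orientation: [-2.78, -0.538, 0.449]
contact_force: [-0.5, -0.7, 0.7]
grip_width: 0.998
grasp_force: 0.0
```

>>> send_rows --pt "0 0 0 0 0 0 0" --pt "0 0 0 0 0 0 0" --pt "0 0 0 0 0 0 0" --pt "0 0 0 0 0 0 0"

```text
clock: 8.63
tcp_pos: [585.1, -386.8, 164.9]
orientation: [-2.768, -0.536, 0.447]
contact_force: [0.3, 0.1, -0.1]
grip_width: 1.003
grasp_force: 0.0
```

```bash
python3 rel.py 14 -29;python3 - <<'E'
from k import *
import cv2
a=optics.grab_frame("top")[80:180,350:450];b=optics.grab_frame("side")[110:210,240:340]
cv2.imwrite("pics/end.png",cv2.resize(np.hstack([a,b]),None,fx=4,fy=4,interpolation=cv2.INTER_CUBIC))
E
```

```text
q [-0.939  0.589  0.942  0.595  1.879  0.188] tcp [ 585.083 -386.771  164.892] F [ 0.258  0.109 -0.109] T [-0.252  0.077 -0.074] t 8.6333 1.0027095341039753 0.0
shift [  38.472   74.351 -110.812] rot [-0.01  -0.025  0.03 ]
in u,w,n -0.11165011830406399 0.22344541074410074 152.89966287844092
```

View pics/end.png

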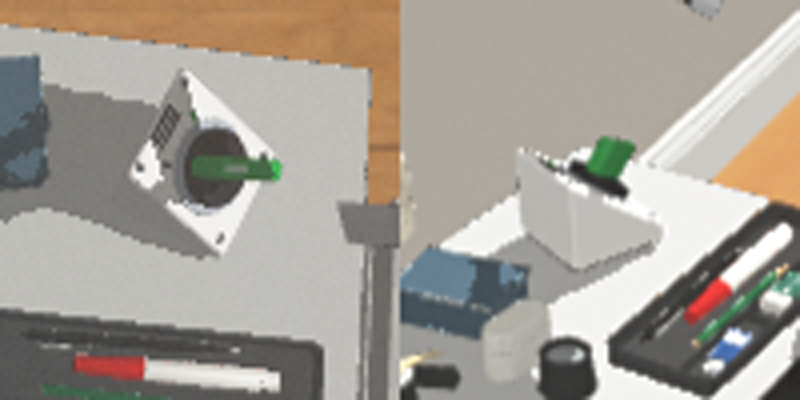

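The bar is back at its rest direction: it spans (398–420,122) in the top view, as at the start, and the gripper is clear of it.

```bash
python3 -c "
from workcell import order;print(order.close_job())"
```

```text
the job is handed in; nothing more can be done
None
```

I turned the green knob clockwise to its stop, held it there for about a second and let go; it sprang back to rest. The orange knob was not touched, the arm is clear, and the job was handed in at about 9 s (no verdict was returned).

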